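# Lock the heel block onto the shoe polishing stand with its cam

## Task

Set the loose heel block between the rails of the shoe polishing stand and slide its headed stud into the open mouth of the cam, let go of it, then turn the cam clockwise by its bar handle so that its curved slot draws the stud in until the block is held firmly against its stop. Feel for that point and stop there: not left loose, and not forced past it, which would split the walnut. Leave the tin, brush and shoe tree where they are.

Things in the scene. Friction and masses are not known exactly. Their poses are not given: they have to be found in the camera images.
- stand: Fixed shoe polishing stand on the walnut stool (stool top 120 mm up). Origin on the cam's vertical axis at the underside of the walnut base board; z up. Board 12 mm thick, 94 mm wide, from x = -136 to +50 mm. The heel block slides in along +x from the -x end, standing on the board.
- rails (a point): Middle of the track for the block, on the board's top face, 84 mm to the stand's -x from the cam axis; axes as the stand. Two steel rails along x, 8 mm high, 92 mm long (46 mm to either side of this point), inner faces at y = +-26.5 mm; the block, 50 mm wide, stands between them.
- mouth (a point): Mouth of the cam, 27 mm to -x of the cam axis, at stud height, 26 mm above the board; axes as the stand. The block's front meets a stop of two steel posts whose faces lie 33 to 37 mm to -x of the cam axis: set differently each time, not measured. Sprung pins (0.6 to 2.5 N) push a freed block back until its front is 41.5 mm from the axis; the head is still in the mouth.
- block_center (a point): Centre of the loose heel block: walnut with a cork top, 60 mm along its x, 50 mm along y, 50 mm high, 0.2 kg; standing upright, its underside 25 mm below this point, z up. The headed stud sticks out of its +x face (the front, at x = +30 mm).
- stud_head (a point): Centre of the stud's head on the block: 52 mm along the block's +x from the block centre and 26 mm above its underside. The head is an upright steel barrel, 10 mm diameter and 22 mm tall; the round neck between head and block is 7 mm thick. Same axes as the block.
- cam (a joint): Cam angle, rad, 0 to 2.3: 0 = mouth open towards the rails, growing clockwise from above; it stays where left. From about 0.5 the curved slot catches behind the head, from 0.7 it draws in 7 mm per rad; tight is felt somewhere from 1.05 to 1.9. Free turning takes 0.15 N m of friction, a snug cam (18 N pull on the stud) about 0.3, 40 N of pull about 0.5. Under 6 N pull is loose, over 40 N splits the wood.
- cam_grip (a point): Centre of the cam's bar handle, on the cam axis, 84 mm above the stand's underside. Aluminium bar 50 mm long along its y, 13 mm wide along x, 28 mm high, on a 13 mm high stem over a 59 mm disc; it turns with the cam. At cam angle 0 it lies across the rails. Its underside is above the block's top.
- tin: Bystander: round steel polish tin, 80 mm diameter, 28 mm high; origin at the centre of its underside.
- brush: Bystander: compact shoe brush, wooden back over dark bristles, 95 x 42 x 38 mm; origin at the centre of its underside.
- shoe_tree: Bystander: wooden shoe tree, about 205 mm long, 55 mm wide, 54 mm high; origin at its underside near the middle.
- grooming_box: Bystander, fixed: dark blue box with closed flip lid and a steel carrying handle, 146 x 226 mm, 101 mm high, 122 mm with the handle; origin at the centre of its underside.
There are look-alikes about, which are no part of the job. Leave any pink or turquoise look-alike of the part that bears block_center alone.

How it is judged:
On the way, in this order (a step that is already met when the one before it is completed fails the run):
1. the stud head is inside the open mouth of the cam, with the block standing on the board between the rails (x of stud_head in the frame of stand above -0.0225 m and y of stud_head in the frame of stand between -0.005 and 0.005 m and z of stud_head in the frame of stand below 0.0395 m and value of joint cam below 0.45 rad), for 0.1 s.
2. the cam has been turned and pulls on the stud (value of joint cam above 0.85 rad and contact force between block and cam above 6 N), for 0.2 s.
At the end, for the whole second after the job is handed in: The block stands upright on the board between the rails (tilt under 0.06 rad, turned under 0.08 rad from the rails), at rest against the stop, its stud head within 17.5 mm of the cam axis along the rails, the cam turned past 0.85 rad and pulling on the stud with 6 to 40 N, released (all of step 2 and contact force between block and cam below 40 N and x of stud_head in the frame of stand above -0.0175 m and z of stud_head in the frame of stand below 0.0405 m and angle between the x axis of block_center and the x axis of stand, either way round below 0.08 rad and angle between block_center's own z axis and vertical below 0.06 rad and linear speed of block below 0.01 m/s); the robot touches nothing.
It fails at once if the stud is over-tightened or rammed (more than 40 N between cam and block) (contact force between block and cam above 40 N).
It fails at once if the tin is moved more than 15 mm (distance of tin from where it was at the start of the episode above 0.015 m).
It fails at once if the brush is moved more than 15 mm (distance of brush from where it was at the start of the episode above 0.015 m).
It fails at once if the shoe tree is moved more than 15 mm (distance of shoe_tree from where it was at the start of the episode above 0.015 m).
It also fails if it takes over 72 s, if anything falls off the work surface, if the arm or the gripper's body presses on something with over 40 N, if the wrist force passes 120 N, or if a joint passes its speed limit or range.

## Robot

A 6-joint arm with a two-finger parallel gripper is mounted at the origin on the work surface. World frame = base frame: x ahead of the robot, y to its left, z up, the work surface at z = 0. Lengths are in m, angles in rad, forces in N, time in s.
With the tool pointing down it reaches from about 0.3 to 0.775 m from the base axis. Payload 14.6 kg.
Tool frame: the origin (TCP) lies at the very end of the fingers, on their centre line; the grasp point (between the pads) lies 19 mm behind it; y points along the fingers, x is the direction in which the jaws open and shut, and the axes are right-handed (so a half turn about y gives the same grasp; the last joint's range is limited). The gripper opens to 94 mm and grips with 3 to 60 N. Pads are 16 mm wide; open, the fingers measure 119 mm over their backs; the gripper's body (75 mm by 177 mm) begins 78 mm behind the grasp point.
Start: joints at [-1.29, 0.3, 1.521, -0, 1.321, -0.067], TCP at [0.187, -0.517, 0.205] pointing down, gripper open.
Joint ranges: [-3.03, 3.03], [-0.79, 2.21], [0.23, 2.52], [-1.04, 4.18], [0, 3.07], [-2.55, 2.55]. Speed limits (rad/s): [2.22, 2.22, 2.57, 3.14, 3.14, 3.14].

## Interface

Orientations are given as [roll, pitch, yaw] about the fixed x, y, z axes, in that order (R = Rz(yaw) Ry(pitch) Rx(roll)).
In Python, from station import * gives the robot as it stands.
- The arm moves only by the tool send_rows, never from a script. Its argument "series" is text: rows parted by semicolons, each of 7 numbers parted by spaces: the turn, a rotation vector about the tool's x, y, z in units of 5 degrees (1.0 is 5 degrees), then the shift along the tool's x, y, z in cm, then the opening, from -1 (shut) to 1 (fully open). A call has exactly 10 rows; each row is the pose to reach, as a shift and turn from the pose commanded when the call began, along the tool's axes at that moment; what a row does not reach only later rows make up. A row lasts 1/12 s, in which the tool goes at most 41.7 mm and 7.16 degrees, less where a joint would pass 70% of its speed; a pose out of reach is approached as far as the arm can. A call with a gripper value outside its range is refused whole. The fingers move at their own pace and stop on an object; "newtons" is the grip in N (left out, the last holds). Time passes only in rows, so rows that repeat a pose let the fingers close, or fill a call up. It gives the time, the measured TCP pose, the force and the opening at its end, in the units of the state.
- get_obs(): the state, without advancing time (a new reading comes with each control period).
- camera(name): name is "scene" or "top"; returns the picture (384x512x3 uint8, red, green, blue); there is no depth.
- camera_info(name): a dict with "K" (3x3 intrinsics, pixels), "k1" (the pictures are not rectified: a ray, as slopes to the right and down, at radius r is drawn at 1 + k1 r^2 times it, then the intrinsics apply), "R" (3x3) and "t" (3): a world point X has camera coordinates R X + t. Camera axes: x right, y down, z forward; pixel columns grow to the right and rows downward; lengths in m; the calibration is good to about 2 mm. A picture is of the moment at which its call begins. camera_info takes no time and is no camera call.
- hand_in(): hands the job in, once; it reports no verdict.
The state is a dict: "time_s": time; "qpos": joint angles; "joint_vel": joint speeds; "tau": joint torques, N m; "ee_pos": TCP position; "eef_rot": TCP orientation; "force": force on the tool from outside, world axes, zero at the start; "moment": the same for the moment, N m; "grip_width": finger opening in m.
Only numpy, scipy, OpenCV 4.12 (cv2) and the standard library are available. Lean on these libraries where they do the work, as an engineer would, in place of code of your own. Each camera call takes 0.05 s, during which the arm holds its last target. There are 200 camera calls.

## Working session

There is one attempt and no reset: what is moved stays moved. The work goes in short steps, Python scripts to look and compute and a tool call to move; the robot and the scene stay as the last step left them, time stands still between calls to the robot, and variables do not carry over. Pictures are saved under pics/ and viewed, on a budget of 10 in all, crops included, one or two more only if the job needs it, and the job is handed in when it is done.

Besides the shell and the picture viewer there is one more tool, called after "Emit:" in YAML: its name, and indented under it one key for each argument. send_rows: Moves the arm, as the interface text tells. Its arguments: {"type":"object","properties":{"series":{"type":"string"},"newtons":{"type":"number"}},"required":["series"]}

```bash
ls; mkdir -p pics; python3 - <<'E'
from station import *
import cv2
o=get_obs();print({k:o[k] for k in ('time_s','ee_pos','eef_rot','force','grip_width')})
for n in('scene','top'):
    c=camera_info(n);print(n,c)
    cv2.imwrite(f'pics/{n}0.png',cv2.resize(camera(n)[:,:,::-1],(800,600),interpolation=cv2.INTER_CUBIC))
E
```

```text
pics
{'time_s': 0.0, 'ee_pos': array([ 0.18737093, -0.51681091,  0.20487248]), 'eef_rot': array([-1.57071625e+00,  1.18979242e-03, -1.22298930e+00]), 'force': array([-0.43121845, -0.23375834, -0.22981244]), 'grip_width': 0.09411427503292945}
scene {'K': array([[402.21776569,   0.        , 259.33969847],
       [  0.        , 402.21776569, 193.46195821],
       [  0.        ,   0.        ,   1.        ]]), 'k1': -0.1237228190731952, 'R': array([[-0.8810223 ,  0.47303449, -0.00617036],
       [ 0.34894962,  0.64099793, -0.68363427],
       [-0.3194274 , -0.60445018, -0.72979868]]), 't': array([ 0.41810481, -0.14202712,  1.45058606])}
top {'K': array([[369.0609264 ,   0.        , 253.85924919],
       [  0.        , 369.0609264 , 187.80254931],
       [  0.        ,   0.        ,   1.        ]]), 'k1': -0.11124725697858386, 'R': array([[ 0.02093094, -0.99962854, -0.01745483],
       [-0.99606171, -0.01934539, -0.08652647],
       [ 0.08615666,  0.01919717, -0.99609663]]), 't': array([0.0870562 , 0.50931045, 1.28286799])}
```

View pics/top0.png

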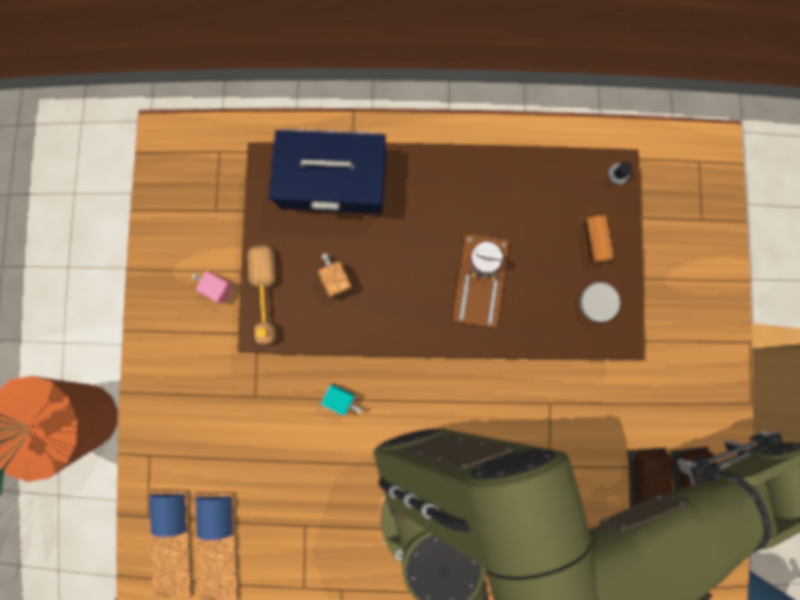

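View pics/scene0.png

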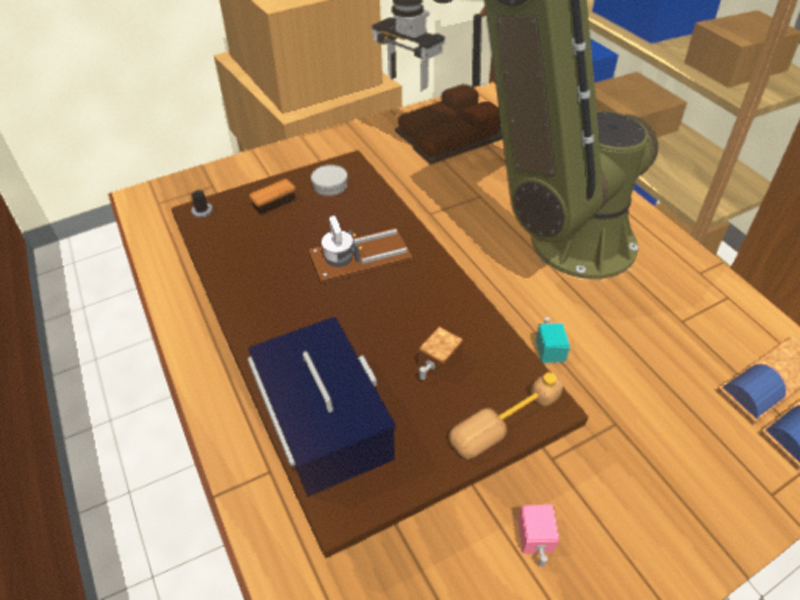

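The block candidates in the top view are cork-topped walnut at (335,278), pink at (213,287) and turquoise at (340,400). The walnut/cork one matches the description, so I'll confirm it in an enlarged composite.

```bash
cat > h.py <<'E'
from station import *
import numpy as np, cv2
from scipy.optimize import least_squares
def proj(n,X):
    c=camera_info(n);p=np.atleast_2d(X)@c['R'].T+c['t'];s=p[:,:2]/p[:,2:]
    s=s*(1+c['k1']*(s**2).sum(1,keepdims=True));K=c['K'];return s*[K[0,0],K[1,1]]+K[:2,2]
def onz(n,uv,z):
    return least_squares(lambda q:(proj(n,[q[0],q[1],z])[0]-uv),[.55,0],x_scale=.1).x
def tri(a,b):
    r=least_squares(lambda q:np.r_[proj('top',q)[0]-a,proj('scene',q)[0]-b],[.55,0,.15],x_scale=.1);return r.x,abs(r.fun).max()
def crop(n,cx,cy,w,h,W,H,im=None):
    im=camera(n) if im is None else im
    x0,y0=int(cx-w/2),int(cy-h/2)
    return cv2.resize(im[y0:y0+h,x0:x0+w,::-1],(W,H),interpolation=cv2.INTER_CUBIC),(x0,y0)
E
python3 - <<'E'
from h import *
t=camera('top');s=camera('scene')
L=[crop('top',214,178,80,60,400,300,t),crop('top',308,178,80,60,400,300,t),crop('scene',280,226,80,60,400,300,s),crop('scene',230,158,80,60,400,300,s)]
print([l[1] for l in L])
cv2.imwrite('pics/c1.png',np.vstack([np.hstack([L[0][0],L[1][0]]),np.hstack([L[2][0],L[3][0]])]))
E
```

```text
[(174, 148), (268, 148), (240, 196), (190, 128)]
```

View pics/c1.png

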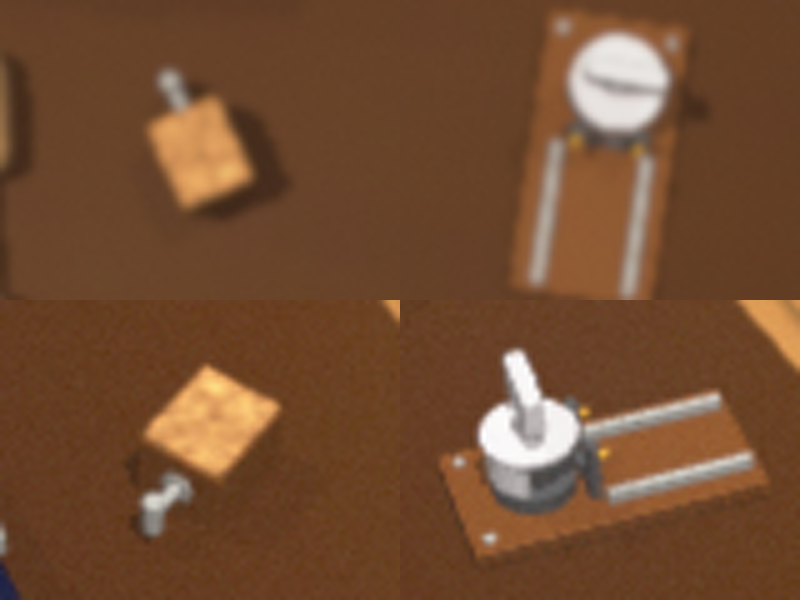

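```bash
cat > fit.py <<'E'
from h import *
o={'t1':('top',174,148),'t2':('top',268,148),'s1':('scene',240,196),'s2':('scene',190,128)}
def px(k,u,v): n,x,y=o[k];return n,np.array([x+(u+.5)/5-.5,y+(v+.5)/5-.5])
def fit(pts,x0):
    def res(q,z=True):
        x,y,a,zz=q;R=np.array([[np.cos(a),-np.sin(a)],[np.sin(a),np.cos(a)]]);r=[]
        for k,u,v,P in pts:
            n,m=px(k,u,v);w=np.r_[R@P[:2]+[x,y],P[2]+zz];r.append(proj(n,w)[0]-m)
        return np.ravel(r)
    s=least_squares(res,x0,x_scale=.1,loss='soft_l1');print(np.round(s.x,4));print(np.round(res(s.x).reshape(-1,2),1).tolist())
    return s.x
B=[]
c=[(.03,.025,.05),(.03,-.025,.05),(-.03,-.025,.05),(-.03,.025,.05)]
for k,uv in(('t1',[(148,127),(215,97),(255,178),(187,210)]),('s1',[(222,178),(145,135),(207,65),(280,107)])):
    B+=[(k,*q,P) for q,P in zip(uv,c)]
B+=[('s1',152,214,(.052,0,.026)),('t1',168,75,(.052,0,.037))]
S=[]
c=[(.05,.047,.012),(.05,-.047,.012),(-.136,-.047,.012),(-.136,.047,.012)]
for k,uv in(('t2',[(148,12),(288,30),(250,302),(112,290)]),('s2',[(78,252),(40,158),(318,92),(368,180)])):
    S+=[(k,*q,P) for q,P in zip(uv,c)]
if __name__=='__main__':
    fit(B,[.55,.2,.5,.12]);fit(S,[.55,-.1,0,.12])
E
python3 fit.py
```

```text
[0.5247 0.2211 0.4497 0.1195]
[[-0.2, -0.7], [0.7, -1.2], [0.4, -0.3], [-0.4, -0.1], [0.3, 0.6], [-0.8, 0.1], [0.0, -0.4], [1.6, -0.3], [0.8, 0.2], [0.7, 0.8]]
[ 0.5735 -0.0852 -0.1268  0.1198]
[[0.3, -1.2], [0.7, -0.7], [0.8, 1.2], [-0.4, -0.6], [0.4, 1.4], [-0.2, 0.3], [0.5, -0.8], [1.2, 0.1]]
```

```bash
cat >> h.py <<'E'
from scipy.spatial.transform import Rotation as Ro
def st():
    o=get_obs();print('t',round(o['time_s'],2),'p',np.round(o['ee_pos'],4),'rpy',np.round(o['eef_rot'],4),'F',np.round(o['force'],2),'M',np.round(o['moment'],3),'w',round(o['grip_width'],4),'q',np.round(o['qpos'],2),'tau6',round(o['tau'][5],3));return o
def to(p,yaw,base=None):
    o=get_obs();a=Ro.from_euler('xyz',o['eef_rot']);b=Ro.from_euler('ZX',[yaw,-np.pi/2])
    rv=(a.inv()*b).as_rotvec(degrees=True)/5;d=a.inv().apply(np.array(p)-o['ee_pos'])*100
    print('turn',np.round(rv,2),'shift',np.round(d,2))
E
python3 -c "
from h import *
st();to([.5247,.2211,.25],-1.121)"
```

```text
t 0.2 p [ 0.1874 -0.5169  0.2051] rpy [-1.5708e+00  7.0000e-04 -1.2230e+00] F [ 0.16 -0.46  0.72] M [-0.014  0.011 -0.053] w 0.0941 q [-1.29  0.3   1.52 -0.    1.32 -0.07] tau6 -0.0
turn [-0.   -1.17 -0.01] shift [-57.89  -4.45  56.86]
```

Emit:
send_rows:
  series: "0 0 0 0 -4 0 1;0 0 0 -2 -8 2 1;0 -0.5 0 -5 -10 5 1;0 -1.17 0 -8 -10 8 1;0 -1.17 0 -11 -10 11 1;0 -1.17 0 -14 -10 14 1;0 -1.17 0 -17 -10 17 1;0 -1.17 0 -20 -10 20 1;0 -1.17 0 -23 -10 23 1;0 -1.17 0 -26 -10 26 1"
  newtons: 30

```text
time_s: 1.03
ee_pos: [0.3367, -0.1964, 0.3056]
eef_rot: [-1.571, -0.0, -1.121]
force: [1.1, -1.1, 0.5]
grip_width: 0.094
```

Emit:
send_rows:
  series: "0 0 0 -3 0 3 1;0 0 0 -6 0 6 1;0 0 0 -9 0 9 1;0 0 0 -12 0 12 1;0 0 0 -15 0 15 1;0 0 0 -18 0 18 1;0 0 0 -21 0 21 1;0 0 0 -24 0 24 1;0 0 0 -27 0 27 1;0 0 0 -28 0 28 1"

```text
time_s: 1.87
ee_pos: [0.4672, 0.1792, 0.3049]
eef_rot: [-1.571, 0.001, -1.119]
force: [-0.3, -0.9, 0.1]
grip_width: 0.0942
```

```bash
python3 -c "
from h import *
st();to([.5247,.2211,.25],-1.121)"
```

```text
t 1.87 p [0.4672 0.1792 0.3049] rpy [-1.5714e+00  5.0000e-04 -1.1186e+00] F [-0.33 -0.93  0.14] M [-0.004 -0.022  0.042] w 0.0942 q [0.29 0.13 1.5  0.   1.51 1.41] tau6 0.049
turn [ 0.01  0.03 -0.01] shift [-1.25  5.48  7.  ]
```

Emit:
send_rows:
  series: "0 0 0 -0.6 2 3.5 1;0 0 0 -1.25 4 7 1;0 0 0 -1.25 7 7 1;0 0 0 -1.25 10 7 1;0 0 0 -1.25 12.5 7 1;0 0 0 -1.25 14.5 7 1;0 0 0 -1.25 16 7 1;0 0 0 -1.25 16.7 7 1;0 0 0 -1.25 16.7 7 1;0 0 0 -1.25 16.7 7 0.3"

```text
time_s: 2.7
ee_pos: [0.5248, 0.2173, 0.139]
eef_rot: [-1.57, -0.0, -1.121]
force: [-0.4, -0.3, 0.2]
grip_width: 0.0899
```

Emit:
send_rows:
  series: "0 0 0 0 0 0 0;0 0 0 0 0 0 -0.1;0 0 0 0 0 0 -0.3;0 0 0 0 0 0 -0.5;0 0 0 0 0 0 -1;0 0 0 0 0 0 -1;0 0 0 0 0 0 -1;0 0 0 0 0 0 -1;0 0 0 0 0 0 -1;0 0 0 0 0 0 -1"
  newtons: 30

```text
time_s: 3.53
ee_pos: [0.5245, 0.2175, 0.1387]
eef_rot: [-1.57, 0.0, -1.121]
force: [-2.6, 2.2, 4.6]
grip_width: 0.0499
```

```bash
python3 - <<'E'
from h import *
st()
# carry target: stand pose
x,y,a=.5735,-.0852,-.1268
R=np.array([[np.cos(a),-np.sin(a)],[np.sin(a),np.cos(a)]])
print(R@[-.1,0]+[x,y])
t=camera('top');s=camera('scene')
pt=proj('top',[.525,.221,.17])[0];ps=proj('scene',[.525,.221,.15])[0]
L=[crop('top',*pt,80,60,400,300,t),crop('scene',*ps,80,60,400,300,s)];print([l[1] for l in L])
cv2.imwrite('pics/c2.png',np.hstack([l[0] for l in L]))
E
```

```text
t 3.53 p [0.5245 0.2175 0.1387] rpy [-1.5704e+00  3.0000e-04 -1.1208e+00] F [-2.56  2.23  4.57] M [ 0.707  0.492 -0.021] w 0.0499 q [0.33 0.4  1.55 0.   1.19 1.45] tau6 -0.002
[ 0.47430284 -0.07255395]
[(173, 147), (242, 194)]
```

View pics/c2.png

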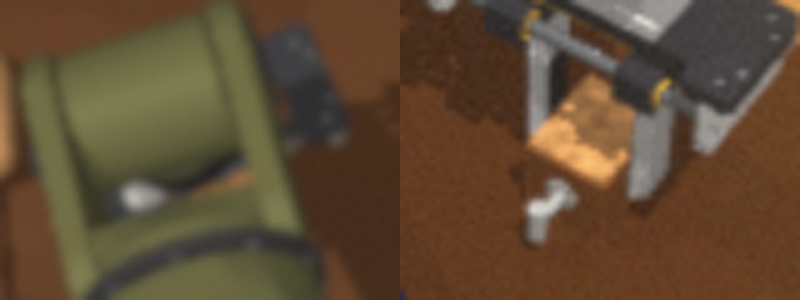

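Emit:
send_rows:
  series: "0 0 0 0 -0.5 0 -1;0 0 0 0 -2 0 -1;0 0 0 0 -4.5 0 -1;0 0 0 2 -7 -1.5 -1;0 1 0 5 -7 -3.6 -1;0 2 0 8 -7 -5.8 -1;0 3 0 11 -7 -8 -1;0 4 0 14 -7 -10.2 -1;0 5 0 17 -7 -12.3 -1;0 6 0 20 -7 -14.5 -1"

```text
time_s: 4.47
ee_pos: [0.4801, -0.0278, 0.2083]
eef_rot: [-1.571, -0.001, -1.649]
force: [0.7, 0.2, -1.8]
grip_width: 0.0499
```

```bash
python3 - <<'E'
from h import *
st();to([.4727,-.0724,.19],-1.6976)
E
```

```text
t 4.47 p [ 0.4801 -0.0278  0.2083] rpy [-1.5713e+00 -7.0000e-04 -1.6488e+00] F [ 0.69  0.16 -1.82] M [ 0.01  -0.03  -0.008] w 0.0499 q [-0.13  0.14  1.71 -0.    1.29  1.52] tau6 -0.197
turn [0.01 0.56 0.01] shift [ 4.5   1.84 -0.39]
```

Emit:
send_rows:
  series: "0 0.2 0 2 0.5 -0.2 -1;0 0.56 0 4 1 -0.4 -1;0 0.56 0 4.5 1.8 -0.4 -1;0 0.56 0 4.5 2.4 -0.4 -1;0 0.56 0 4.5 2.8 -0.4 -1;0 0.56 0 4.5 2.8 -0.4 -1;0 0.56 0 4.5 2.8 -0.4 -1;0 0.56 0 4.5 2.8 -0.4 -1;0 0.56 0 4.5 2.8 -0.4 -1;0 0.56 0 4.5 2.8 -0.4 -1"

```text
time_s: 5.3
ee_pos: [0.4738, -0.0702, 0.1807]
eef_rot: [-1.57, -0.0, -1.693]
force: [0.1, 0.5, -2.0]
grip_width: 0.0498
```

```bash
python3 - <<'E'
from h import *
st()
s=camera('scene');t=camera('top')
a,o=crop('scene',232,152,100,90,800,600,s);print(o)
a,o=crop('scene',232,156,90,70,800,622,s);print(o)
cv2.imwrite('pics/c3.png',a[:600])
E
```

```text
t 5.3 p [ 0.4738 -0.0702  0.1807] rpy [-1.5703e+00 -1.0000e-04 -1.6927e+00] F [ 0.07  0.46 -2.04] M [ 0.001 -0.005  0.021] w 0.0498 q [-0.22  0.16  1.75 -0.    1.23  1.47] tau6 0.002
(182, 107)
(187, 121)
```

View pics/c3.png

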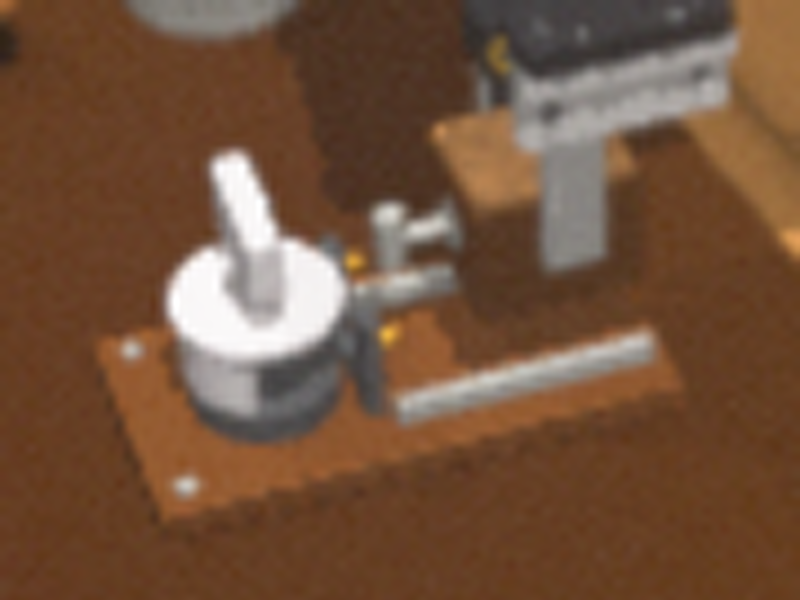

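```bash
cat > ov.py <<'E'
from h import *
def T(p,P):
    x,y,a,z=p;P=np.array(P,float);c,s=np.cos(a),np.sin(a)
    return np.c_[P[:,0]*c-P[:,1]*s+x,P[:,0]*s+P[:,1]*c+y,P[:,2]+z]
def box(x0,x1,y0,y1,z):return [(x0,y0,z),(x1,y0,z),(x1,y1,z),(x0,y1,z),(x0,y0,z)]
th=np.linspace(0,6.283,40)
def circ(x,y,r,z):return [(x+r*np.cos(t),y+r*np.sin(t),z) for t in th]
STAND=[box(-.136,.05,-.047,.047,.012),box(-.13,-.038,.0265,.0315,.02),box(-.13,-.038,-.0315,-.0265,.02),circ(0,0,.0295,.057),box(-.0065,.0065,-.025,.025,.098)]
BLK=[box(-.03,.03,-.025,.025,.05),box(-.03,.03,-.025,.025,0),circ(.052,0,.005,.037),circ(.052,0,.005,.015)]
def draw(img,n,o,sc,pose,M,col):
    for L in M:
        q=(proj(n,T(pose,L))-o+.5)*sc-.5
        cv2.polylines(img,[np.round(q*8).astype(int).reshape(-1,1,2)],False,col,1,cv2.LINE_AA,3)
E
python3 - <<'E'
from ov import *
o=get_obs();ee=o['ee_pos'];ya=o['eef_rot'][2]+np.pi/2
s=camera('scene')
a,oo=crop('scene',232,156,90,70,800,622,s);sc=800/90
sp=(.5735,-.0852,-.1268,.12);d=.0017
bp=(ee[0]+d*np.cos(ya),ee[1]+d*np.sin(ya),ya,ee[2]-.0187)
draw(a,'scene',oo,sc,sp,STAND,(0,255,0));draw(a,'scene',oo,sc,bp,BLK,(255,255,0))
t=cv2.imread('pics/top0.png');x0,y0=440,220;cr=cv2.resize(t[y0:y0+120,x0:x0+88],(308,420),interpolation=cv2.INTER_CUBIC)
o2=np.array([x0,y0])/1.5625
draw(cr,'top',o2,3.5*1.5625,sp,STAND,(0,255,0))
a[0:0]=0
out=np.zeros((600,800,3),np.uint8);b=a[60:560,60:720];out[:500,:]=0
b=cv2.resize(b,(492,373));out=np.zeros((420,800,3),np.uint8);out[:373,:492]=b;out[:,492:]=cr
cv2.imwrite('pics/c4.png',out)
E
```

```text
(no output)
```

View pics/c4.png

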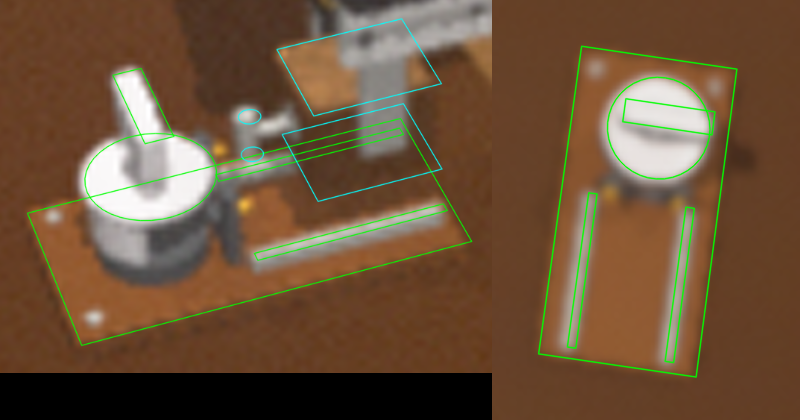

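```bash
python3 - <<'E'
from ov import *
t=cv2.imread('pics/top0.png').astype(float)
x0,y0,a,_=(.5735,-.0852,-.1268,0)
# sample on stand-frame grid at z=.14 (rail top), low saturation measure = B channel
ys=np.arange(-.045,.0451,.0005)
for X in(-.12,-.105,-.09,-.075,-.06):
    P=T((x0,y0,a,.12),[(X,y,.02) for y in ys]);q=(proj('top',P)+.5)*1.5625-.5
    v=cv2.remap(t[:,:,0].astype(np.float32),q[:,0].astype(np.float32)[None],q[:,1].astype(np.float32)[None],cv2.INTER_LINEAR)[0]
    r=[]
    for m in(ys>.01,ys<-.01):
        w=np.clip(v[m]-np.percentile(v[m],40)-15,0,None);r+=[round(1000*(w*ys[m]).sum()/w.sum(),1),int(v[m].max())]
    print(X,r)
print(np.round(proj('scene',T((x0,y0,a,.12),[(-.084,.0265,.02),(-.084,.0275,.02)])),2))
s=camera('scene').astype(np.float32)
for X in(-.12,-.105,-.09,-.075,-.06,-.045):
    P=T((x0,y0,a,.12),[(X,y,.02) for y in ys]);q=proj('scene',P).astype(np.float32)
    v=cv2.remap(s[:,:,2],q[None,:,0],q[None,:,1],cv2.INTER_LINEAR)[0]
    print(X,[int(k) for k in v[ys>.02][::2]])
E
```

```text
-0.12 [np.float64(31.5), 147, np.float64(-27.5), 153]
-0.105 [np.float64(31.5), 151, np.float64(-27.4), 146]
-0.09 [np.float64(31.1), 153, np.float64(-27.6), 155]
-0.075 [np.float64(31.0), 146, np.float64(-27.8), 151]
-0.06 [np.float64(31.2), 146, np.float64(-27.7), 144]
[[246.03 161.68]
 [246.14 161.89]]
-0.12 [57, 65, 75, 88, 110, 129, 152, 169, 179, 174, 170, 164, 159, 152, 146, 140, 134, 128, 117, 106, 93, 80, 68, 62, 57, 53]
-0.105 [56, 63, 72, 91, 108, 129, 149, 164, 168, 170, 169, 167, 160, 154, 148, 141, 136, 126, 112, 100, 85, 72, 67, 61, 55, 50]
-0.09 [54, 62, 79, 94, 112, 127, 141, 149, 155, 161, 166, 163, 156, 150, 143, 136, 128, 118, 107, 97, 85, 77, 69, 62, 54, 49]
-0.075 [57, 71, 85, 101, 118, 131, 146, 160, 170, 181, 176, 167, 157, 147, 139, 131, 123, 116, 107, 96, 86, 78, 69, 61, 56, 55]
-0.06 [66, 76, 86, 97, 115, 133, 152, 169, 185, 181, 171, 161, 151, 142, 137, 131, 126, 119, 111, 96, 85, 72, 60, 54, 53, 52]
-0.045 [63, 70, 78, 95, 113, 132, 152, 169, 171, 167, 162, 158, 152, 145, 138, 132, 126, 117, 103, 90, 79, 67, 60, 56, 52, 49]
```

```bash
python3 - <<'E'
from ov import *
o=get_obs();ee=o['ee_pos'];ya=o['eef_rot'][2]+np.pi/2
bp=(ee[0],ee[1],ya,ee[2]-.0187);c,s=np.cos(ya),np.sin(ya)
for uv,P in(((390,211),(.052,0,.037)),((487,208),(.03,.025,.05)),((435,130),(.03,-.025,.05))):
    m=np.array([187,121])+(np.array(uv)+.5)/(800/90)-.5
    w=T(bp,[P])[0];q=onz('scene',m,w[2])-w[:2]
    print('dx,dy block frame mm',1000*(q[0]*c+q[1]*s),1000*(-q[0]*s+q[1]*c))
E
```

```text
dx,dy block frame mm 2.28571489782184 -2.9487412664803343
dx,dy block frame mm -1.478505445883835 -2.5360041098028363
dx,dy block frame mm 1.2003857286941706 2.629095491099743
```

Emit:
send_rows:
  series: "0 0.08 0 0.23 0.5 0 -1;0 0.08 0 0.23 1 0 -1;0 0.08 0 0.23 1.5 0 -1;0 0.08 0 0.23 1.8 0 -1;0 0.08 0 0.23 2 0 -1;0 0.08 0 0.23 2.1 0 -1;0 0.08 0 0.23 2.2 0 -1;0 0.08 0 0.23 2.3 0 -1;0 0.08 0 0.23 2.4 0 -1;0 0.08 0 0.23 2.5 0 -1"

```text
time_s: 6.33
ee_pos: [0.4734, -0.0728, 0.1555]
eef_rot: [-1.571, -0.0, -1.7]
force: [0.7, 0.3, -1.7]
grip_width: 0.0498
```

```bash
cat >> h.py <<'E'
def stf():
    o=st();d=o['ee_pos'][:2]-[.5735,-.0852];a=-.1268;c,s=np.cos(a),np.sin(a)
    print('stand x,y mm',np.round(1000*np.array([d[0]*c+d[1]*s,-d[0]*s+d[1]*c]),1),'z-.12',round(1000*(o['ee_pos'][2]-.12),1))
    F=o['force'];M=o['moment'];print('F stand',np.round([F[0]*c+F[1]*s,-F[0]*s+F[1]*c,F[2]],2),'M stand',np.round([M[0]*c+M[1]*s,-M[0]*s+M[1]*c,M[2]],3))
E
python3 -c "
from h import *
stf()"
```

```text
t 6.33 p [ 0.4734 -0.0728  0.1555] rpy [-1.5705 -0.     -1.7003] F [ 0.66  0.29 -1.75] M [0.057 0.022 0.017] w 0.0498 q [-0.23  0.19  1.78  0.    1.17  1.47] tau6 -0.0
stand x,y mm [-100.9   -0.3] z-.12 35.5
F stand [ 0.62  0.37 -1.75] M stand [0.053 0.029 0.017]
```

Emit:
send_rows:
  series: "0 0 0 0 0.1 0 -1;0 0 0 0 0.2 0 -1;0 0 0 0 0.3 0 -1;0 0 0 0 0.35 0 -1;0 0 0 0 0.4 0 -1;0 0 0 0 0.42 0 -1;0 0 0 0 0.44 0 -1;0 0 0 0 0.46 0 -1;0 0 0 0 0.48 0 -1;0 0 0 0 0.5 0 -1"

```text
time_s: 7.17
ee_pos: [0.4734, -0.0728, 0.1507]
eef_rot: [-1.571, -0.0, -1.7]
force: [-2.8, 0.5, 3.9]
grip_width: 0.0499
```

```bash
python3 -c "
from h import *
stf()"
```

```text
t 7.17 p [ 0.4734 -0.0728  0.1507] rpy [-1.5706 -0.     -1.7004] F [-2.77  0.55  3.91] M [0.161 0.475 0.019] w 0.0499 q [-0.23  0.2   1.78  0.    1.16  1.47] tau6 0.012
stand x,y mm [-100.9   -0.3] z-.12 30.7
F stand [-2.82  0.19  3.91] M stand [0.1   0.491 0.019]
```

Emit:
send_rows:
  series: "0 0 0 0 -0.03 0.4 -1;0 0 0 0 -0.03 0.8 -1;0 0 0 0 -0.03 1.2 -1;0 0 0 0 -0.03 1.5 -1;0 0 0 0 -0.03 1.8 -1;0 0 0 0 -0.03 2.1 -1;0 0 0 0 -0.03 2.3 -1;0 0 0 0 -0.03 2.5 -1;0 0 0 0 -0.03 2.5 -1;0 0 0 0 -0.03 2.5 -1"

```text
time_s: 8.0
ee_pos: [0.4984, -0.076, 0.1507]
eef_rot: [-1.57, -0.0, -1.7]
force: [1.4, -0.2, -1.4]
grip_width: 0.0496
```

```bash
python3 -c "
from h import *
stf()"
```

```text
t 8.0 p [ 0.4984 -0.076   0.1507] rpy [-1.5702 -0.     -1.7004] F [ 1.35 -0.23 -1.36] M [ 0.051 -0.182 -0.067] w 0.0496 q [-0.22  0.25  1.72  0.    1.17  1.48] tau6 -0.014
stand x,y mm [-75.7  -0.4] z-.12 30.7
F stand [ 1.37 -0.06 -1.36] M stand [ 0.073 -0.175 -0.067]
```

Emit:
send_rows:
  series: "0 0 0 0 0 0.1 -1;0 0 0 0 0 0.2 -1;0 0 0 0 0 0.3 -1;0 0 0 0 0 0.35 -1;0 0 0 0 0 0.4 -1;0 0 0 0 0 0.4 -1;0 0 0 0 0 0.4 -1;0 0 0 0 0 0.4 -1;0 0 0 0 0 0.4 -1;0 0 0 0 0 0.4 -1"

```text
time_s: 8.83
ee_pos: [0.5021, -0.0765, 0.1508]
eef_rot: [-1.571, -0.0, -1.7]
force: [-1.6, 0.1, -0.4]
grip_width: 0.0497
```

```bash
python3 - <<'E'
from ov import *
stf()
s=camera('scene');a,oo=crop('scene',225,152,72,54,800,600,s)
draw(a,'scene',oo,800/72,(.5735,-.0852,-.1268,.12),[[(-.037,y,.02),(-.037,y,.055)] for y in(-.02,.02)],(0,255,0))
cv2.imwrite('pics/c5.png',a)
E
```

```text
t 8.83 p [ 0.5021 -0.0765  0.1508] rpy [-1.5708 -0.     -1.7004] F [-1.59  0.12 -0.42] M [0.043 0.341 0.012] w 0.0497 q [-0.22  0.26  1.71 -0.    1.18  1.48] tau6 -0.011
stand x,y mm [-71.9  -0.4] z-.12 30.8
F stand [-1.59 -0.08 -0.42] M stand [-0.     0.344  0.012]
```

View pics/c5.png

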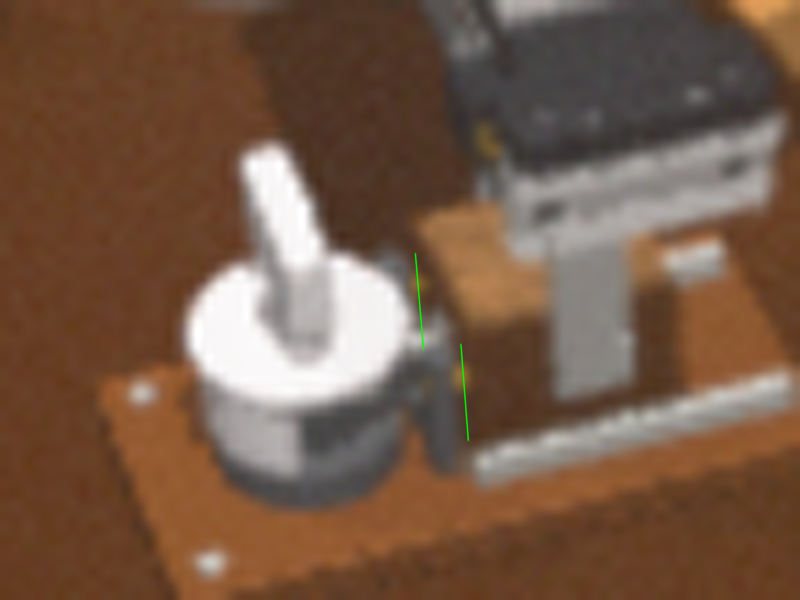

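Emit:
send_rows:
  series: "0 0 0 0 0 0.05 -1;0 0 0 0 0 0.1 -1;0 0 0 0 0 0.15 -1;0 0 0 0 0 0.2 -1;0 0 0 0 0 0.25 -1;0 0 0 0 0 0.3 -1;0 0 0 0 0 0.3 -1;0 0 0 0 0 0.3 -1;0 0 0 0 0 0.3 -1;0 0 0 0 0 0.3 -1"

```text
time_s: 9.72
ee_pos: [0.5051, -0.0769, 0.1508]
eef_rot: [-1.571, -0.0, -1.7]
force: [-1.5, -0.5, -1.1]
grip_width: 0.0498
```

```bash
python3 -c "
from h import *
stf()"
```

```text
t 9.72 p [ 0.5051 -0.0769  0.1508] rpy [-1.5706 -0.     -1.7004] F [-1.55 -0.52 -1.09] M [-0.042  0.279 -0.053] w 0.0498 q [-0.22  0.27  1.7   0.    1.18  1.48] tau6 -0.034
stand x,y mm [-68.8  -0.4] z-.12 30.8
F stand [-1.47 -0.71 -1.09] M stand [-0.077  0.272 -0.053]
```

Emit:
send_rows:
  series: "0 0 0 0 0 0.03 -1;0 0 0 0 0 0.06 -1;0 0 0 0 0 0.09 -1;0 0 0 0 0 0.12 -1;0 0 0 0 0 0.15 -1;0 0 0 0 0 0.18 -1;0 0 0 0 0 0.2 -1;0 0 0 0 0 0.2 -1;0 0 0 0 0 0.2 -1;0 0 0 0 0 0.2 -1"

```text
time_s: 10.55
ee_pos: [0.5064, -0.0771, 0.1508]
eef_rot: [-1.573, 0.0, -1.7]
force: [-10.6, 1.1, 4.3]
grip_width: 0.0497
```

```bash
python3 -c "
from h import *
stf()"
```

```text
t 10.55 p [ 0.5064 -0.0771  0.1508] rpy [-1.5727  0.     -1.7004] F [-10.59   1.11   4.31] M [ 0.202  1.793 -0.182] w 0.0497 q [-0.22  0.27  1.69 -0.    1.18  1.48] tau6 -0.138
stand x,y mm [-67.6  -0.4] z-.12 30.8
F stand [-10.64  -0.23   4.31] M stand [-0.027  1.804 -0.182]
```

Emit:
send_rows:
  series: "0 0 0 0 0 -0.15 -1;0 0 0 0 0 -0.3 -1;0 0 0 0 0 -0.3 -0.2;0 0 0 0 0 -0.3 0.2;0 0 0 0 0 -0.3 0.49;0 0 0 0 0 -0.3 0.49;0 0 0 0 0 -0.3 0.49;0 0 0 0 -2 -0.3 0.49;0 0 0 0 -5 -0.3 0.49;0 0 0 0 -8 -0.3 0.49"

```text
time_s: 11.38
ee_pos: [0.5037, -0.0767, 0.2314]
eef_rot: [-1.572, 0.0, -1.7]
force: [0.3, -0.7, -0.3]
grip_width: 0.0698
```

```bash
python3 -c "
from h import *
stf();to([.5735,-.0852,.26],-.132)"
```

```text
t 11.38 p [ 0.5037 -0.0767  0.2314] rpy [-1.5723e+00  2.0000e-04 -1.7003e+00] F [ 0.28 -0.72 -0.32] M [ 0.004 -0.022  0.037] w 0.0698 q [-0.22  0.19  1.6   0.    1.36  1.48] tau6 -0.001
stand x,y mm [-70.3  -0.4] z-.12 111.4
F stand [ 0.37 -0.68 -0.32] M stand [ 0.007 -0.021  0.037]
turn [ 1.000e-02 -1.797e+01 -1.000e-02] shift [-0.06 -2.87  7.02]
```

Emit:
send_rows:
  series: "0 -1.4 0 0 -2.9 0.5 0.3;0 -2.8 0 0 -2.9 2 0;0 -4.2 0 0 -2.9 3.5 -0.15;0 -5.6 0 0 -2.9 5 -0.15;0 -7 0 0 -2.9 6.5 -0.15;0 -8.4 0 0 -2.9 7 -0.15;0 -9.8 0 -0.06 -2.9 7 -0.15;0 -11.2 0 -0.06 -2.9 7 -0.15;0 -12.6 0 -0.06 -2.9 7 -0.15;0 -14 0 -0.06 -2.9 7 -0.15"

```text
time_s: 12.22
ee_pos: [0.5737, -0.0852, 0.2596]
eef_rot: [-1.571, 0.0, -0.473]
force: [-0.1, -0.0, 0.1]
grip_width: 0.0397
```

```bash
python3 - <<'E'
from ov import *
stf();to([.5735,-.0852,.26],-.132)
s=camera('scene');a,oo=crop('scene',225,152,72,54,800,600,s)
cv2.imwrite('pics/c6.png',a)
E
```

```text
t 12.22 p [ 0.5737 -0.0852  0.2596] rpy [-1.5708  0.     -0.4725] F [-0.12 -0.02  0.1 ] M [-0.036 -0.087  0.041] w 0.0397 q [-0.21  0.33  1.35  0.    1.46  0.26] tau6 3.073
stand x,y mm [0.2 0. ] z-.12 139.6
F stand [-0.11 -0.03  0.1 ] M stand [-0.024 -0.091  0.041]
turn [-0.  -3.9 -0. ] shift [-0.02 -0.04 -0.01]
```

View pics/c6.png

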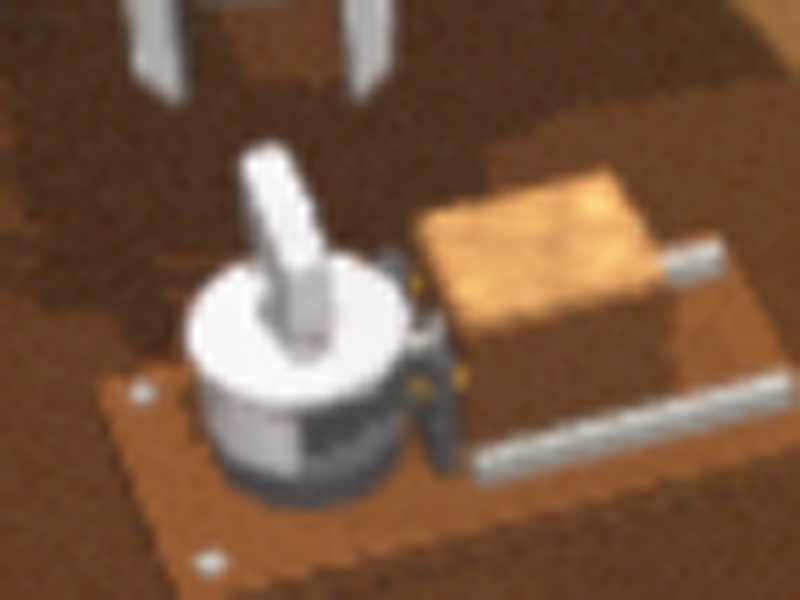

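Emit:
send_rows:
  series: "0 -1.4 0 0 0 0 -0.15;0 -2.8 0 0 0 0 -0.15;0 -3.9 0 0 0 0 -0.15;0 -3.9 0 0 2 0 -0.15;0 -3.9 0 0 4 0 -0.15;0 -3.9 0 0 5.5 0 -0.15;0 -3.9 0 0 6.5 0 -0.15;0 -3.9 0 0 7 0 -0.15;0 -3.9 0 0 7.2 0 -0.15;0 -3.9 0 0 7.2 0 -0.15"

```text
time_s: 13.1
ee_pos: [0.5738, -0.0853, 0.188]
eef_rot: [-1.571, -0.0, -0.139]
force: [-0.1, 0.4, 0.7]
grip_width: 0.0398
```

```bash
python3 -c "
from h import *
stf()"
```

```text
t 13.1 p [ 0.5738 -0.0853  0.188 ] rpy [-1.5708e+00 -4.0000e-04 -1.3900e-01] F [-0.12  0.35  0.68] M [-0.058 -0.052  0.008] w 0.0398 q [-0.21  0.38  1.45 -0.    1.31 -0.07] tau6 0.027
stand x,y mm [ 0.3 -0. ] z-.12 68.0
F stand [-0.16  0.33  0.68] M stand [-0.051 -0.059  0.008]
```

Emit:
send_rows:
  series: "0 0 0 0 0 0 -0.3;0 0 0 0 0 0 -0.5;0 0 0 0 0 0 -0.6;0 0 0 0 0 0 -0.7;0 0 0 0 0 0 -0.8;0 0 0 0 0 0 -1;0 0 0 0 0 0 -1;0 0 0 0 0 0 -1;0 0 0 0 0 0 -1;0 0 0 0 0 0 -1"
  newtons: 10

```text
time_s: 13.93
ee_pos: [0.5737, -0.0852, 0.1881]
eef_rot: [-1.571, -0.001, -0.138]
force: [-1.6, 0.6, 4.7]
grip_width: 0.0168
```

```bash
python3 -c "
from h import *
stf()"
```

```text
t 13.93 p [ 0.5737 -0.0852  0.1881] rpy [-1.5708e+00 -5.0000e-04 -1.3830e-01] F [-1.6   0.58  4.69] M [0.023 0.266 0.005] w 0.0168 q [-0.21  0.38  1.45  0.    1.31 -0.07] tau6 -0.006
stand x,y mm [ 0.2 -0. ] z-.12 68.1
F stand [-1.66  0.37  4.69] M stand [-0.011  0.267  0.005]
```

Emit:
send_rows:
  series: "0 0 0 0 0 0 -1;0 0 0 0 0 0 -1;0 0 0 0 0 0 -1;0 0 0 0 0 0 -1;0 0 0 0 0 0 -1;0 0 0 0 0 0 -1;0 0 0 0 0 0 -1;0 0 0 0 0 0 -1;0 0 0 0 0 0 -1;0 0 0 0 0 0 -1"
  newtons: 50

```text
time_s: 14.77
ee_pos: [0.5737, -0.0852, 0.1881]
eef_rot: [-1.571, -0.001, -0.138]
force: [-2.2, 0.8, 5.7]
grip_width: 0.0145
```

```bash
python3 -c "
from h import *
stf()"
```

```text
t 14.77 p [ 0.5737 -0.0852  0.1881] rpy [-1.5708e+00 -6.0000e-04 -1.3830e-01] F [-2.24  0.76  5.73] M [0.029 0.345 0.024] w 0.0145 q [-0.21  0.38  1.45  0.    1.31 -0.07] tau6 -0.005
stand x,y mm [ 0.2 -0. ] z-.12 68.1
F stand [-2.32  0.47  5.73] M stand [-0.015  0.345  0.024]
```

Emit:
send_rows:
  series: "0 0.5 0 0 0 0 -1;0 1 0 0 0 0 -1;0 1.5 0 0 0 0 -1;0 2 0 0 0 0 -1;0 2.5 0 0 0 0 -1;0 3 0 0 0 0 -1;0 3.5 0 0 0 0 -1;0 4 0 0 0 0 -1;0 4.5 0 0 0 0 -1;0 5 0 0 0 0 -1"

```text
time_s: 15.6
ee_pos: [0.5738, -0.0853, 0.1881]
eef_rot: [-1.571, -0.001, -0.577]
force: [-0.2, 0.1, 5.0]
grip_width: 0.0145
```

```bash
python3 -c "
from h import *
stf()"
```

```text
t 15.6 p [ 0.5738 -0.0853  0.1881] rpy [-1.5706e+00 -9.0000e-04 -5.7660e-01] F [-0.22  0.14  4.96] M [-0.039  0.135  0.121] w 0.0145 q [-0.21  0.38  1.45 -0.    1.31  0.37] tau6 -0.936
stand x,y mm [ 0.3 -0.1] z-.12 68.1
F stand [-0.23  0.11  4.96] M stand [-0.055  0.129  0.121]
```

Emit:
send_rows:
  series: "0 0.5 0 0 0 0 -1;0 1.1 0 0 0 0 -1;0 1.7 0 0 0 0 -1;0 2.3 0 0 0 0 -1;0 2.9 0 0 0 0 -1;0 3.5 0 0 0 0 -1;0 4.1 0 0 0 0 -1;0 4.7 0 0 0 0 -1;0 5.2 0 0 0 0 -1;0 5.2 0 0 0 0 -1"

```text
time_s: 16.43
ee_pos: [0.5739, -0.0854, 0.1881]
eef_rot: [-1.57, -0.001, -1.031]
force: [-0.5, -0.9, 5.5]
grip_width: 0.0148
```

```bash
python3 -c "
from h import *
stf()"
```

```text
t 16.43 p [ 0.5739 -0.0854  0.1881] rpy [-1.5701e+00 -9.0000e-04 -1.0307e+00] F [-0.45 -0.9   5.5 ] M [-0.214 -0.     0.107] w 0.0148 q [-0.21  0.38  1.45 -0.    1.31  0.82] tau6 1.204
stand x,y mm [ 0.4 -0.1] z-.12 68.1
F stand [-0.34 -0.95  5.5 ] M stand [-0.212 -0.027  0.107]
```

Emit:
send_rows:
  series: "0 0.1 0 0 0 0 -1;0 0.2 0 0 0 0 -1;0 0.3 0 0 0 0 -1;0 0.4 0 0 0 0 -1;0 0.5 0 0 0 0 -1;0 0.6 0 0 0 0 -1;0 0.7 0 0 0 0 -1;0 0.8 0 0 0 0 -1;0 0.9 0 0 0 0 -1;0 1 0 0 0 0 -1"

```text
time_s: 17.27
ee_pos: [0.5739, -0.0854, 0.1881]
eef_rot: [-1.57, -0.001, -1.115]
force: [-0.6, -1.4, 5.5]
grip_width: 0.0149
```

```bash
python3 -c "
from h import *
stf()"
```

```text
t 17.27 p [ 0.5739 -0.0854  0.1881] rpy [-1.5701e+00 -9.0000e-04 -1.1152e+00] F [-0.57 -1.4   5.51] M [-0.197 -0.     0.232] w 0.0149 q [-0.21  0.38  1.45 -0.    1.31  0.9 ] tau6 -0.032
stand x,y mm [ 0.4 -0.2] z-.12 68.1
F stand [-0.39 -1.46  5.51] M stand [-0.195 -0.025  0.232]
```

Emit:
send_rows:
  series: "0 0.1 0 0 0 0 -1;0 0.2 0 0 0 0 -1;0 0.3 0 0 0 0 -1;0 0.4 0 0 0 0 -1;0 0.5 0 0 0 0 -1;0 0.6 0 0 0 0 -1;0 0.7 0 0 0 0 -1;0 0.8 0 0 0 0 -1;0 0.9 0 0 0 0 -1;0 1 0 0 0 0 -1"

```text
time_s: 18.1
ee_pos: [0.5739, -0.0854, 0.1881]
eef_rot: [-1.57, -0.001, -1.202]
force: [1.2, -0.9, 5.5]
grip_width: 0.0146
```

```bash
python3 -c "
from h import *
stf()"
```

```text
t 18.1 p [ 0.5739 -0.0854  0.1881] rpy [-1.5700e+00 -9.0000e-04 -1.2025e+00] F [ 1.22 -0.87  5.46] M [-0.244 -0.007  0.149] w 0.0146 q [-0.21  0.38  1.45 -0.    1.31  0.99] tau6 -0.028
stand x,y mm [ 0.4 -0.2] z-.12 68.1
F stand [ 1.32 -0.71  5.46] M stand [-0.241 -0.038  0.149]
```

```bash
cat >> h.py <<'E'
def avg(n=6):
    m=[];
    for i in range(n):
        camera('top');o=get_obs();m.append(np.r_[o['moment'][2],o['tau'][5],o['force'],o['eef_rot'][2]])
    m=np.array(m);print('t',round(o['time_s'],2),'Mz',np.round(m[:,0],3),'mean',round(m[:,0].mean(),3),'tau6',round(m[:,1].mean(),3),'F',np.round(m[:,2:5].mean(0),2),'cam~',round(-.127-m[-1,5],3),'w',round(o['grip_width'],4))
E
python3 -c "
from h import *
avg()"
```

```text
t 18.4 Mz [0.116 0.156 0.116 0.083 0.109 0.11 ] mean 0.115 tau6 0.148 F [-0.06 -1.35  4.79] cam~ 1.075 w 0.0147
```

Emit:
send_rows:
  series: "0 0.1 0 0 0 0 -1;0 0.2 0 0 0 0 -1;0 0.3 0 0 0 0 -1;0 0.4 0 0 0 0 -1;0 0.5 0 0 0 0 -1;0 0.6 0 0 0 0 -1;0 0.7 0 0 0 0 -1;0 0.8 0 0 0 0 -1;0 0.9 0 0 0 0 -1;0 1 0 0 0 0 -1"

```text
time_s: 19.23
ee_pos: [0.5739, -0.0855, 0.1881]
eef_rot: [-1.57, -0.001, -1.29]
force: [-0.3, -1.5, 4.6]
grip_width: 0.0148
```

```bash
python3 -c "
from h import *
avg()"
```

```text
t 19.53 Mz [0.094 0.102 0.181 0.173 0.113 0.12 ] mean 0.131 tau6 0.152 F [ 0.22 -1.22  5.  ] cam~ 1.162 w 0.0144
```

Emit:
send_rows:
  series: "0 0.1 0 0 0 0 -1;0 0.2 0 0 0 0 -1;0 0.3 0 0 0 0 -1;0 0.4 0 0 0 0 -1;0 0.5 0 0 0 0 -1;0 0.6 0 0 0 0 -1;0 0.6 0 0 0 0 -1;0 0.6 0 0 0 0 -1;0 0.6 0 0 0 0 -1;0 0.6 0 0 0 0 -1"

```text
time_s: 20.37
ee_pos: [0.5739, -0.0855, 0.1881]
eef_rot: [-1.57, -0.001, -1.342]
force: [0.4, -1.5, 5.7]
grip_width: 0.0146
```

```bash
python3 -c "
from h import *
avg()"
```

```text
t 20.67 Mz [0.113 0.127 0.113 0.092 0.176 0.102] mean 0.12 tau6 0.132 F [-0.26 -1.43  4.58] cam~ 1.215 w 0.0144
```

Emit:
send_rows:
  series: "0 0.1 0 0 0 0 -1;0 0.2 0 0 0 0 -1;0 0.3 0 0 0 0 -1;0 0.4 0 0 0 0 -1;0 0.5 0 0 0 0 -1;0 0.6 0 0 0 0 -1;0 0.6 0 0 0 0 -1;0 0.6 0 0 0 0 -1;0 0.6 0 0 0 0 -1;0 0.6 0 0 0 0 -1"

```text
time_s: 21.5
ee_pos: [0.5739, -0.0855, 0.1881]
eef_rot: [-1.57, -0.001, -1.394]
force: [0.5, -1.3, 5.2]
grip_width: 0.0146
```

```bash
python3 -c "
from h import *
avg()"
```

```text
t 21.8 Mz [0.118 0.11  0.194 0.173 0.108 0.162] mean 0.144 tau6 0.141 F [ 0.1  -1.51  5.03] cam~ 1.267 w 0.0148
```

Emit:
send_rows:
  series: "0 0.1 0 0 0 0 -1;0 0.2 0 0 0 0 -1;0 0.3 0 0 0 0 -1;0 0.4 0 0 0 0 -1;0 0.5 0 0 0 0 -1;0 0.6 0 0 0 0 -1;0 0.6 0 0 0 0 -1;0 0.6 0 0 0 0 -1;0 0.6 0 0 0 0 -1;0 0.6 0 0 0 0 -1"

```text
time_s: 22.63
ee_pos: [0.5739, -0.0855, 0.1881]
eef_rot: [-1.57, -0.001, -1.446]
force: [-0.6, -2.8, 4.2]
grip_width: 0.0151
```

```bash
python3 -c "
from h import *
avg()"
```

```text
t 22.93 Mz [0.181 0.21  0.227 0.199 0.22  0.188] mean 0.204 tau6 0.2 F [ 0.42 -1.73  5.1 ] cam~ 1.319 w 0.0147
```

Emit:
send_rows:
  series: "0 0.1 0 0 0 0 -1;0 0.2 0 0 0 0 -1;0 0.3 0 0 0 0 -1;0 0.3 0 0 0 0 -1;0 0.3 0 0 0 0 -1;0 0.3 0 0 0 0 -1;0 0.3 0 0 0 0 -1;0 0.3 0 0 0 0 -1;0 0.3 0 0 0 0 -1;0 0.3 0 0 0 0 -1"

```text
time_s: 23.77
ee_pos: [0.5739, -0.0855, 0.1881]
eef_rot: [-1.57, -0.001, -1.473]
force: [-0.2, -1.6, 5.4]
grip_width: 0.0148
```

```bash
python3 -c "
from h import *
avg()"
```

```text
t 24.07 Mz [0.27  0.212 0.219 0.234 0.253 0.189] mean 0.23 tau6 0.223 F [ 0.26 -2.04  5.08] cam~ 1.346 w 0.0146
```

Emit:
send_rows:
  series: "0 0.1 0 0 0 0 -1;0 0.2 0 0 0 0 -1;0 0.3 0 0 0 0 -1;0 0.4 0 0 0 0 -1;0 0.5 0 0 0 0 -1;0 0.5 0 0 0 0 -1;0 0.5 0 0 0 0 -1;0 0.5 0 0 0 0 -1;0 0.5 0 0 0 0 -1;0 0.5 0 0 0 0 -1"

```text
time_s: 24.9
ee_pos: [0.5739, -0.0855, 0.1882]
eef_rot: [-1.57, -0.001, -1.516]
force: [-0.0, -0.8, 5.3]
grip_width: 0.0147
```

```bash
python3 -c "
from h import *
avg()"
```

```text
t 25.2 Mz [0.253 0.278 0.321 0.313 0.222 0.298] mean 0.281 tau6 0.278 F [-0.03 -1.63  5.01] cam~ 1.389 w 0.0146
```

Emit:
send_rows:
  series: "0 0.1 0 0 0 0 -1;0 0.2 0 0 0 0 -1;0 0.2 0 0 0 0 -1;0 0.2 0 0 0 0 -1;0 0.2 0 0 0 0 -1;0 0.2 0 0 0 0 -1;0 0.2 0 0 0 0 -1;0 0.2 0 0 0 0 -1;0 0.2 0 0 0 0 -1;0 0.2 0 0 0 0 -1"

```text
time_s: 26.03
ee_pos: [0.5739, -0.0855, 0.1882]
eef_rot: [-1.57, -0.001, -1.534]
force: [-0.2, -2.2, 4.8]
grip_width: 0.0149
```

```bash
python3 -c "
from h import *
avg()"
```

```text
t 26.33 Mz [0.296 0.308 0.271 0.286 0.275 0.289] mean 0.287 tau6 0.299 F [-0.13 -1.88  5.  ] cam~ 1.407 w 0.0148
```

Emit:
send_rows:
  series: "0 0 0 0 0 0 -0.7;0 0 0 0 0 0 -0.5;0 0 0 0 0 0 -0.3;0 0 0 0 0 0 -0.15;0 0 0 0 0 0 -0.15;0 0 0 0 0 0 -0.15;0 0 0 0 0 0 -0.15;0 0 0 0 -2 0 -0.15;0 0 0 0 -5 0 -0.15;0 0 0 0 -8 0 -0.15"

```text
time_s: 27.17
ee_pos: [0.5732, -0.0851, 0.2682]
eef_rot: [-1.573, 0.0, -1.535]
force: [0.2, -0.4, -0.2]
grip_width: 0.0396
```

Emit:
send_rows:
  series: "0 0 0 0 -2 0 -0.15;0 0 0 0 -4 0 -0.15;0 0 0 0 -4 -2 -0.15;0 0 0 0 -4 -4 -0.15;0 0 0 0 -4 -6 -0.15;0 0 0 0 -4 -8 -0.15;0 0 0 0 -4 -8 -0.15;0 0 0 0 -4 -8 -0.15;0 0 0 0 -4 -8 -0.15;0 0 0 0 -4 -8 -0.15"

```text
time_s: 28.0
ee_pos: [0.4942, -0.0881, 0.3075]
eef_rot: [-1.571, 0.0, -1.534]
force: [0.4, -0.0, 0.3]
grip_width: 0.0401
```

```bash
python3 - <<'E'
from ov import *
stf()
s=camera('scene');a,oo=crop('scene',225,152,72,54,800,600,s)
d=T((.5735,-.0852,-.1268,.12),[(0,0,.098)])[0]
draw(a,'scene',oo,800/72,(.5735,-.0852,-.1268-1.407,.12),[box(-.0065,.0065,-.025,.025,.098)],(0,255,0))
cv2.imwrite('pics/c7.png',a)
E
```

```text
t 28.0 p [ 0.4942 -0.0881  0.3075] rpy [-1.5711e+00  1.0000e-04 -1.5344e+00] F [ 0.41 -0.01  0.34] M [-0.047  0.019  0.024] w 0.0401 q [-0.25  0.13  1.49  0.    1.52  1.28] tau6 0.002
stand x,y mm [-78.3 -12.9] z-.12 187.5
F stand [0.4  0.04 0.34] M stand [-0.049  0.012  0.024]
```

View pics/c7.png

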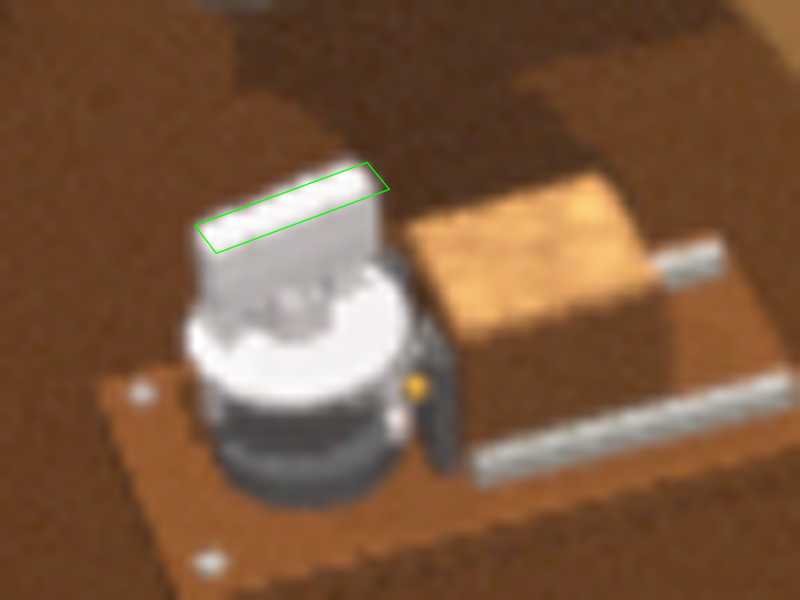

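The cam bar lies at about 1.4 rad, matching the overlay. The block front is against the posts with the pins pressed in, it stands straight between the rails, and the gripper is clear. I'm handing it in.

```bash
python3 -c "
from station import *
print(hand_in())"
```

```text
the job is handed in; nothing more can be done
None
```

The job is handed in at about 28 s of the 72 s allowed, with the block held against its stop. The interface gave no verdict, so I don't know how it was judged.

**What I did:**
- I picked out the cork-topped walnut block and left the pink and turquoise look-alikes alone.
- I set it on the board between the rails and slid it in until I felt the stop, at about 10 N.
- I backed off 3 mm and let go.
- I turned the cam clockwise in small steps. Torque rose from about 0.13 N m while turning freely to about 0.29 N m, which matches the snug 18 N pull. I stopped there, at about 1.4 rad, and withdrew the gripper.

**Last checks:**
- The final picture shows the bar at about 1.4 rad, and the block upright between the rails with its front against the posts.
- The gripper was open and clear, with about zero force on it.

**What disagreed or was not checked:**
- **Camera bias:** the two cameras differed by about 2 mm to either side on where the rails are. The in-between estimate let the block down between the rails without touching them.
- **Handle width:** the fingers read 14.5–15 mm on the 13 mm bar, and I found no explanation. The grip did not visibly slip.
- **Pull on the stud:** it was judged from torque only, not measured directly.
- **Bystanders:** I didn't take a last look at the tin, brush and shoe tree, but the arm stayed clear of them throughout.

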